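# Hold the filling funnel over the jar on the scale

## Robot

A 6-joint arm with a two-finger parallel gripper is mounted at the origin on the work surface. World frame = base frame: x ahead of the robot, y to its left, z up, the work surface at z = 0. Lengths are in m, angles in rad, forces in N, time in s.
With the tool pointing down it reaches from about 0.3 to 0.875 m from the base axis. Payload 4.2 kg.
Tool frame: the origin (TCP) lies at the very end of the fingers, on their centre line; the grasp point (between the pads) lies bot.hold_point_z behind it (bot.hold_point_z is the distance from the TCP to the grasp point, in m); z points along the fingers, y is the line along which they close (so a half turn about z gives the same grasp; the last joint's range is limited). The gripper opens to 85 mm and grips with 20 to 120 N. Pads are 22 mm wide; open, the fingers measure 114 mm over their backs; the gripper's body (76 mm by 85 mm) begins 54 mm behind the grasp point. The pads swing forward as they close: fully open they stand 13 mm farther back than shut.
Start: joints at [1.218, 0.32, 1.565, -0, 1.257, -0.02], TCP at [0.188, 0.543, 0.21] pointing down, gripper open.
Joint ranges: [-3.11, 3.11], [-0.84, 2.01], [0.21, 2.61], [-1.34, 4.49], [0.05, 2.63], [-2.56, 2.56]. Speed limits (rad/s): [2.57, 2.57, 3.14, 3.14, 3.14, 3.14].

## Interface

Orientations are given as a unit quaternion [w, x, y, z].
In Python, from station import bot gives the robot as it stands.
- The arm moves only by the tool play_rows, never from a script. Its arguments are lists of equal length, an entry for each row: "xyz": the shift along the tool's x, y, z in m, a list of three; "twist": the turn, a rotation vector about the tool's x, y, z in degrees, a list of three; "gripper": the closure in counts, from 0 (fully open) to 255 (shut). A call has 1 to 20 rows; each row is the pose to reach, as a shift and turn from the pose commanded when the call began, along the tool's axes at that moment; what a row does not reach only later rows make up. A row lasts 1/10 s, in which the tool goes at most 50 mm and 8.59 degrees, less where a joint would pass 70% of its speed; a pose out of reach is approached as far as the arm can. A call with a gripper value outside its range is refused whole. The fingers move at their own pace and stop on an object; the grip force is fixed at half the most. Time passes only in rows, so rows that repeat a pose let the fingers close. It gives the time, the measured TCP pose, the force, the opening and the grip force at its end, in the units of the state.
- bot.state(): the state, without advancing time (a new reading comes with each control period).
- bot.camera(name): name is "side" or "top" or "wrist"; returns a dict with "color" (420x560x3 uint8, blue, green, red), "mtx" (3x3 intrinsics, pixels), "dist_coeffs" ([k1, k2, p1, p2, k3] as OpenCV has them; the pictures are not rectified), "extrinsics" (4x4, takes a point from camera to world coordinates). Camera axes: x right, y down, z forward; pixel columns grow to the right and rows downward; lengths in m; the calibration is good to about 2 mm. A picture is of the moment at which its call begins. There is no depth.
- bot.sign_off(): hands the job in; it is judged then, once.
The state is a dict: "t": time; "joint_pos": joint angles; "qvel": joint speeds; "joint_efforts": joint torques, N m; "ee_pos": TCP position; "tool_rot": TCP orientation; "wrist_force": force on the tool from outside, world axes, zero at the start; "ft_torque": the same for the moment, N m; "gripper_width": finger opening in m; "grip_force": force on a finger pad.
Only numpy, scipy, OpenCV 4.12 (cv2) and the standard library are available. Lean on these libraries where they do the work, as an engineer would, in place of code of your own. Each camera call takes 0.05 s, during which the arm holds its last target. There are 200 camera calls.

## Task

Set the empty open glass jar upright in the middle of the scale's round steel plate and let go of it; set it down, do not drop it. Then lift the orange funnel out of its wooden stand, carry it across, clear of the row of filled jars, and hold it upright with its spout centred about one centimetre above the jar's mouth, not touching the jar, so that the scale reads true. Finish while still holding the funnel there, do not let go; leave the other jars and vessels where they stand.

Things in the scene. Friction and masses are not known exactly. Their poses are not given: they have to be found in the camera images.
- jar_center (a point): centre (half-way up) of the empty open jar of green glass with a paper label: round, straight-sided, 60 mm outside diameter (grip it across the diameter), 90 mm tall, wall 3 mm, 0.13 to 0.25 kg, open at the top. It stands upright on the table. Its z axis points up out of the mouth.
- jar_rim (a point): centre of the empty jar's mouth, at the height of its rim, 45 mm above jar_center; the opening is 54 mm in diameter
- scale_plate (a point): centre of the upper face of the scale's round steel plate, 130 mm in diameter, flat, level, rigid, 40 mm above the table. The scale is a white box 170 x 150 x 30 mm under the plate, fixed to the table, with a dark blank display on the edge towards the robot.
- funnel_collar (a point): the point to grip on the orange plastic funnel: on its axis, in the middle of its round straight upper collar of 62 mm outside diameter. The collar and its floor run from 18 mm below this point to 16 mm above it (the funnel's open top). Below them a cone narrows to a spout. The funnel is 82 mm tall, 0.06 kg; its z axis points up. At the start it hangs upright in its stand, its collar resting on the stand's top; lift it at least 55 mm straight up to free it.
- funnel_spout (a point): centre of the lower end of the funnel's spout (18 mm outside diameter there), 66 mm below funnel_collar along the funnel's axis
- stand_top (a point): centre of the top of the funnel's stand: a dark wooden tube of 60 mm outside diameter, 60 mm tall, on a foot of 90 mm diameter, fixed to the table; the funnel's collar starts at this height
- rack: low wooden tray 340 mm long (its x axis) x 78 mm wide x 30 mm tall, fixed to the table, origin at the centre of its underside; three filled jars with lids stand in a row in it, between the funnel and empty jar on one side and the scale on the other
- herb0: filled jar in the tray, nearest the robot, amber with red lid, 56 mm diameter, 110 mm tall, loose, its top about 120 mm above the table; origin at its underside. Leave it alone.
- herb1: filled jar in the middle of the tray, brown with yellow lid, 58 mm diameter, 120 mm tall, loose, its top about 130 mm above the table; origin at its underside. Leave it alone.
- herb2: filled jar in the tray, farthest from the robot, clear with blue lid, 56 mm diameter, 105 mm tall, loose, its top about 115 mm above the table; origin at its underside. Leave it alone.
- mortar: dark wooden mortar, 100 mm across, 75 mm tall, its light pestle standing out to about 135 mm height, origin at its underside. Leave it alone.
- bowl: blue enamel bowl, 150 mm across, 55 mm tall, origin at its underside. Leave it alone.
- tin: yellow-banded tin, 80 mm across, 110 mm tall, origin at its underside. Leave it alone.
- amber: amber bottle with black cap, 60 mm across, 160 mm tall, origin at its underside. Leave it alone.

How it is judged:
By the outcome, as a careful person would: the job done as asked, in the order asked, and still so for the second after the job is handed in, while the arm keeps its last pose, push and grip.
It also fails if it takes over 72 s, if anything falls off the work surface, if the arm or the gripper's body presses on something with over 40 N, if the wrist force passes 120 N, or if a joint passes its speed limit or range.

## Working session

There is one attempt and no reset: what is moved stays moved. The work goes in short steps, Python scripts to look and compute and a tool call to move; the robot and the scene stay as the last step left them, time stands still between calls to the robot, and variables do not carry over. Pictures are saved under pics/ and viewed, at most 11 in all, crops included, and the job is handed in when it is done.

Besides the shell and the picture viewer there is one more tool, called after "Call:" as a command line: name --argument value ..., lists and objects as JSON in quotes. play_rows: Moves the arm, as the interface text tells. Its arguments: {"type":"object","properties":{"xyz":{"type":"array","items":{"type":"array","items":{"type":"number"}}},"twist":{"type":"array","items":{"type":"array","items":{"type":"number"}}},"gripper":{"type":"array","items":{"type":"number"}}},"required":["xyz","twist","gripper"]}

```bash
mkdir -p pics
cat > h.py <<'E'
import numpy as np, cv2
from station import bot
def snap(n,f):
    c=bot.camera(n); cv2.imwrite(f'pics/{f}.png',c['color'])
    np.savez(f'pics/{f}.npz',K=c['mtx'],d=c['dist_coeffs'],E=c['extrinsics']); return c
def ray(f,uv):
    c=np.load(f'pics/{f}.npz'); p=cv2.undistortPoints(np.array([[uv]],float),c['K'],c['d'])[0,0]
    E=c['E']; return E[:3,3],E[:3,:3]@np.array([p[0],p[1],1])
def atz(f,uv,z):
    o,r=ray(f,uv); return o+r*(z-o[2])/r[2]
def proj(f,P):
    c=np.load(f'pics/{f}.npz'); E=np.linalg.inv(c['E'])
    return cv2.projectPoints(np.array(P,float).reshape(-1,1,3),cv2.Rodrigues(E[:3,:3])[0],E[:3,3],c['K'],np.array(c['d'],float))[0][:,0]
E
python3 - <<'E'
from h import *
a=snap('top','top0');b=snap('side','side0')
s=bot.state(); print(s['ee_pos'],s['tool_rot'],bot.hold_point_z,s['wrist_force'],s['t'])
for f in('top0','side0'):print(np.load(f'pics/{f}.npz')['E'].round(3))
E
```

```text
[0.18767681 0.54300575 0.20934551] [-1.60397355e-04  1.65651659e-01  9.86183983e-01 -8.08853990e-04] 0.0187 [-0.32634854 -0.24136422 -0.38633069] 0.1
[[-0.028 -0.995  0.097  0.413]
 [-0.999  0.03   0.019 -0.019]
 [-0.022 -0.096 -0.995  1.488]
 [ 0.     0.     0.     1.   ]]
[[-0.951 -0.215  0.224  0.171]
 [-0.311  0.66  -0.684  1.195]
 [-0.    -0.72  -0.694  1.287]
 [ 0.     0.     0.     1.   ]]
```

View pics/top0.png

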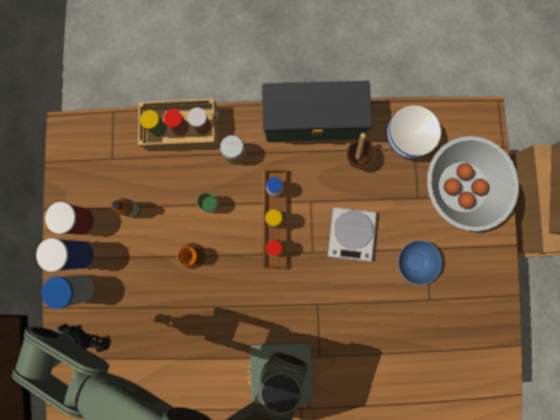

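View pics/side0.png

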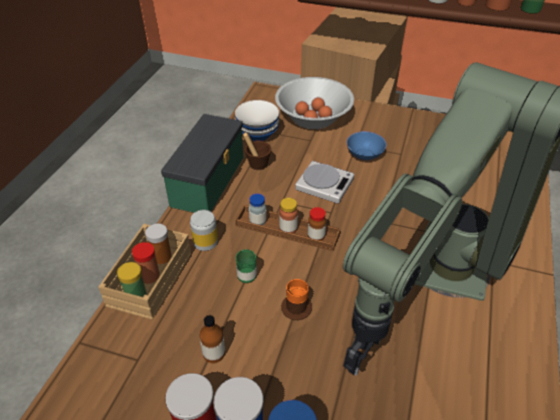

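The top view shows the jar at about (207,202), the funnel at (190,255), the plate at (354,230), and the herbs at column 275 (rows 186, 217 and 248). I'll enlarge crops of both views to read these more closely.

Run:
```python
from h import *
t=cv2.imread('pics/top0.png');s=cv2.imread('pics/side0.png')
r=lambda im,x,y,w,h:cv2.resize(im[y:y+h,x:x+w],None,fx=5,fy=5,interpolation=cv2.INTER_CUBIC)
A=np.hstack([r(t,170,185,60,90),r(t,320,200,90,90)])  # top: 0-300 from x170 ; 300-750 from x320
cv2.imwrite('pics/c1.png',A)
B=np.hstack([r(s,230,240,90,90),r(s,290,150,70,90)]);cv2.imwrite('pics/c2.png',B)
```

```text
(no output)
```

View pics/c1.png

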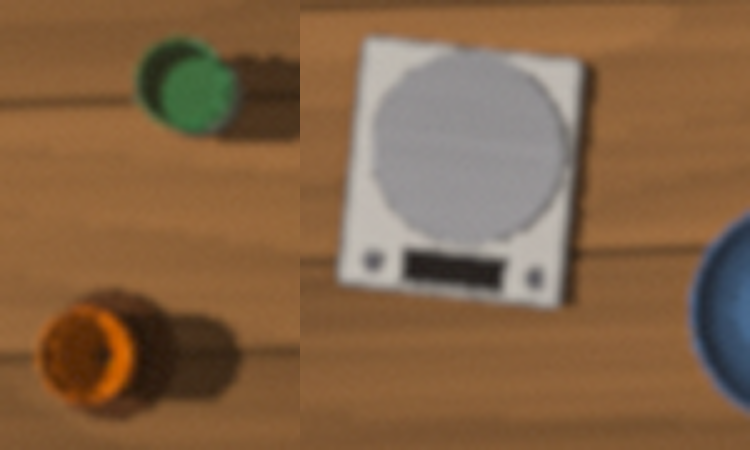

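View pics/c2.png

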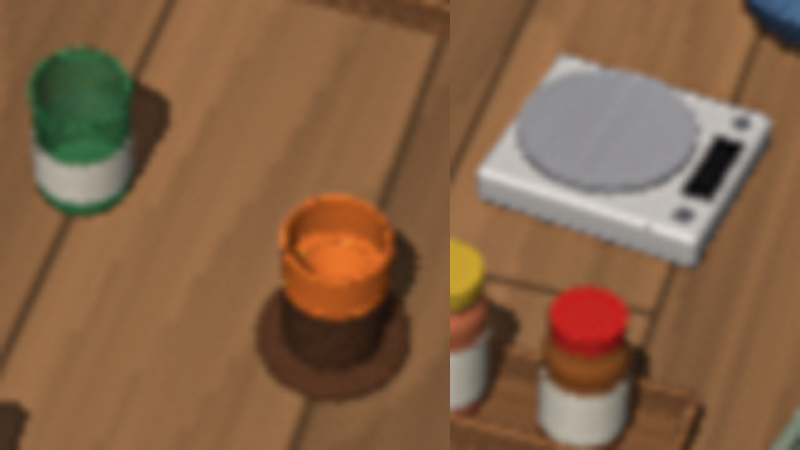

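Crop readings in full-image pixels:

| Point | Top view | Side view |
|---|---|---|
| Jar rim | (206.1, 201.5) | (246, 257) |
| Funnel top | (187, 255.8) | (297, 286.6) |
| Plate | (353.8, 228.8) | (321, 176) |

Run:
```python
from h import *
for n,a,b,z in[('jar',(206,201.4),(246,257),.09),('fun',(187,255.8),(297,286.6),.094),('plate',(353.8,228.8),(321.2,175.8),.04)]:
    print(n,atz('top0',a,z).round(4),atz('side0',b,z).round(4))
for n,u,z in[('h0',(275,248),.12),('h1',(274,217),.13),('h2',(275,186),.115),('amber?',(118,206),.16)]:print(n,atz('top0',u,z).round(3))
```

```text
jar [0.5839 0.2261 0.09  ] [0.5838 0.2313 0.09  ]
fun [0.4078 0.2902 0.094 ] [0.4095 0.2924 0.094 ]
plate [ 0.4824 -0.261   0.04  ] [ 0.4803 -0.2516  0.04  ]
h0 [0.425 0.004 0.12 ]
h1 [0.523 0.004 0.13 ]
h2 [ 0.624 -0.002  0.115]
amber? [0.57  0.497 0.16 ]
```

Both views agree to within a centimetre. I'll move over the jar and turn the tool so that its y is world x and its x is world y.

Call:
play_rows --xyz '[[-0.04, -0.014, 0], [-0.08, -0.028, 0], [-0.12, -0.042, 0], [-0.16, -0.056, 0], [-0.2, -0.07, 0], [-0.24, -0.084, 0], [-0.28, -0.098, 0], [-0.32, -0.112, 0], [-0.36, -0.126, 0], [-0.4, -0.14, 0], [-0.44, -0.154, 0], [-0.46, -0.161, 0], [-0.477, -0.167, 0], [-0.477, -0.167, 0], [-0.477, -0.167, 0], [-0.477, -0.167, 0]]' --twist '[[0, 0, 6], [0, 0, 12], [0, 0, 18], [0, 0, 24], [0, 0, 30], [0, 0, 36], [0, 0, 42], [0, 0, 48], [0, 0, 54], [0, 0, 60], [0, 0, 66], [0, 0, 69], [0, 0, 70.9], [0, 0, 70.9], [0, 0, 70.9], [0, 0, 70.9]]' --gripper '[0, 0, 0, 0, 0, 0, 0, 0, 0, 0, 0, 0, 0, 0, 0, 0]'

```text
t: 1.7
ee_pos: [0.5831, 0.2307, 0.2101]
tool_rot: [-0.0, 0.706, 0.708, -0.0]
wrist_force: [0.1, -0.4, -0.4]
gripper_width: 0.0857
grip_force: 0.0
```

Run:
```python
from h import *
snap('wrist','w1');s=bot.state();print(s['t'],s['ee_pos'],s['tool_rot'],s['joint_pos'],s['gripper_width'])
print(np.load('pics/w1.npz')['E'].round(3))
print(proj('w1',[[.584,.229,.09],[.584,.229,0],[.554,.229,.09],[.614,.229,.09],[.584,.199,.09],[.584,.259,.09]]).round(1))
```

```text
1.75 [0.5831687  0.23071161 0.21028254] [-2.30533288e-04  7.06281821e-01  7.07930742e-01 -6.46523011e-06] [3.58160269e-01 4.02419349e-01 1.43718332e+00 4.29426546e-04
 1.30219331e+00 3.55714337e-01] 0.08536073249159368
[[ 1.     0.003  0.     0.583]
 [ 0.003 -0.955 -0.296  0.307]
 [-0.001  0.296 -0.955  0.374]
 [ 0.     0.     0.     1.   ]]
[[275.9 198.8]
 [275.8 177.6]
 [241.4 198.7]
 [310.4 198.9]
 [275.8 231.1]
 [276.1 164.5]]
```

View pics/w1.png

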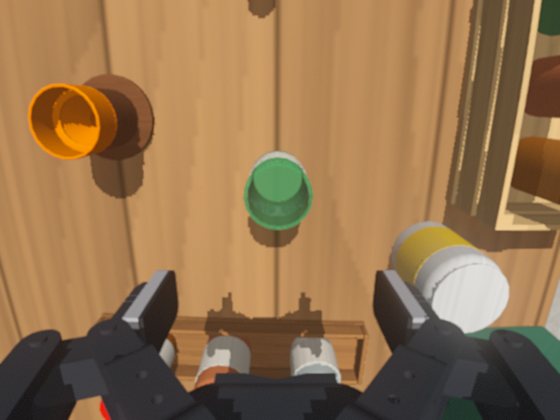

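The wrist view shows the jar rim centred at about (278.5,195.5) and the funnel's top rim at about (73,121).

Run:
```python
from h import *
print(atz('w1',(278.5,195.5),.09),atz('w1',(73,121),.094))
```

```text
[0.58622414 0.23199312 0.09      ] [0.41694968 0.29607338 0.094     ]
```

Call:
play_rows --xyz '[[0.0005, 0.003, 0.02], [0.0005, 0.003, 0.045], [0.0005, 0.003, 0.07], [0.0005, 0.003, 0.095], [0.0005, 0.003, 0.12], [0.0005, 0.003, 0.14], [0.0005, 0.003, 0.155], [0.0005, 0.003, 0.165], [0.0005, 0.003, 0.17], [0.0005, 0.003, 0.17], [0.0005, 0.003, 0.17], [0.0005, 0.003, 0.17], [0.0005, 0.003, 0.17], [0.0005, 0.003, 0.17], [0.0005, 0.003, 0.17], [0.0005, 0.003, 0.17], [0.0005, 0.003, 0.17], [0.0005, 0.003, 0.17], [0.0005, 0.003, 0.17], [0.0005, 0.003, 0.17]]' --twist '[[0, 0, 0], [0, 0, 0], [0, 0, 0], [0, 0, 0], [0, 0, 0], [0, 0, 0], [0, 0, 0], [0, 0, 0], [0, 0, 0], [0, 0, 0], [0, 0, 0], [0, 0, 0], [0, 0, 0], [0, 0, 0], [0, 0, 0], [0, 0, 0], [0, 0, 0], [0, 0, 0], [0, 0, 0], [0, 0, 0]]' --gripper '[0, 0, 0, 0, 0, 0, 0, 0, 0, 0, 30, 50, 60, 70, 80, 90, 110, 130, 150, 150]'

```text
t: 3.75
ee_pos: [0.5867, 0.2304, 0.041]
tool_rot: [-0.0, 0.707, 0.707, -0.0]
wrist_force: [-2.5, 0.3, 5.4]
gripper_width: 0.0573
grip_force: 63.9
```

Gripped. Lifting straight up.

Call:
play_rows --xyz '[[0, 0, -0.003], [0, 0, -0.01], [0, 0, -0.02], [0, 0, -0.035], [0, 0, -0.055], [0, 0, -0.075], [0, 0, -0.095], [0, 0, -0.115], [0, 0, -0.135], [0, 0, -0.155], [0, 0, -0.175], [0, 0, -0.19], [0, 0, -0.202], [0, 0, -0.21], [0, 0, -0.21], [0, 0, -0.21]]' --twist '[[0, 0, 0], [0, 0, 0], [0, 0, 0], [0, 0, 0], [0, 0, 0], [0, 0, 0], [0, 0, 0], [0, 0, 0], [0, 0, 0], [0, 0, 0], [0, 0, 0], [0, 0, 0], [0, 0, 0], [0, 0, 0], [0, 0, 0], [0, 0, 0]]' --gripper '[150, 150, 150, 150, 150, 150, 150, 150, 150, 150, 150, 150, 150, 150, 150, 150]'

```text
t: 5.35
ee_pos: [0.5868, 0.2302, 0.2495]
tool_rot: [-0.0, 0.707, 0.707, -0.0]
wrist_force: [0.6, -0.6, -2.0]
gripper_width: 0.0576
grip_force: 64.3
```

Run:
```python
from h import *
snap('side','s1');snap('wrist','w2');s=bot.state();print(s['t'],s['ee_pos'],s['wrist_force'],s['gripper_width'],s['grip_force'])
a=cv2.imread('pics/s1.png')[120:330,150:350];b=cv2.imread('pics/w2.png')
cv2.imwrite('pics/v1.png',np.hstack([cv2.resize(a,(400,420)),b[:,80:480]]))
```

```text
5.45 [0.58666744 0.23011695 0.24904718] [ 0.00884825  0.11318489 -1.98395087] 0.057788114045180874 64.27869351995469
```

View pics/v1.png

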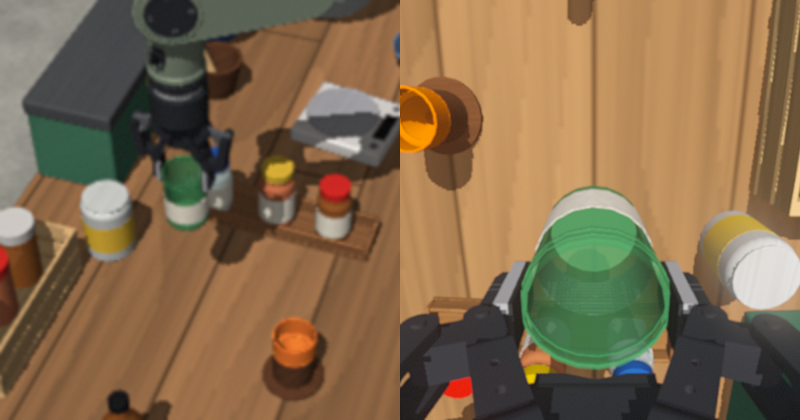

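The jar is held upright, with its rim centre at about column 275.5, row 294 in the wrist picture. I'll carry it across at height to just past the scale and look back at the plate.

Call:
play_rows --xyz '[[-0.01, -0.002, 0], [-0.03, -0.005, 0], [-0.06, -0.01, 0], [-0.095, -0.017, 0], [-0.13, -0.023, 0], [-0.165, -0.029, 0], [-0.2, -0.035, 0], [-0.235, -0.041, 0], [-0.27, -0.047, 0], [-0.305, -0.053, 0], [-0.34, -0.06, 0], [-0.375, -0.066, 0], [-0.41, -0.072, 0], [-0.445, -0.078, 0], [-0.48, -0.084, 0], [-0.515, -0.09, 0], [-0.55, -0.096, 0], [-0.578, -0.101, 0], [-0.596, -0.104, 0], [-0.606, -0.106, 0]]' --twist '[[0, 0, 0], [0, 0, 0], [0, 0, 0], [0, 0, 0], [0, 0, 0], [0, 0, 0], [0, 0, 0], [0, 0, 0], [0, 0, 0], [0, 0, 0], [0, 0, 0], [0, 0, 0], [0, 0, 0], [0, 0, 0], [0, 0, 0], [0, 0, 0], [0, 0, 0], [0, 0, 0], [0, 0, 0], [0, 0, 0]]' --gripper '[150, 150, 150, 150, 150, 150, 150, 150, 150, 150, 150, 150, 150, 150, 150, 150, 150, 150, 150, 150]'

```text
t: 7.45
ee_pos: [0.4801, -0.3774, 0.2498]
tool_rot: [-0.0, 0.708, 0.707, -0.0]
wrist_force: [0.3, 0.0, -2.6]
gripper_width: 0.0573
grip_force: 64.3
```

Call:
play_rows --xyz '[[0, 0, 0], [0, 0, 0], [0, 0, 0]]' --twist '[[0, 0, 0], [0, 0, 0], [0, 0, 0]]' --gripper '[150, 150, 150]'

```text
t: 7.75
ee_pos: [0.4817, -0.3745, 0.2502]
tool_rot: [-0.0, 0.706, 0.708, 0.0]
wrist_force: [0.5, -0.5, -2.2]
gripper_width: 0.0573
grip_force: 64.3
```

Run:
```python
from h import *
print('jar rim when tcp .5867,.2301:',atz('w2',(275.3,294),.298))
snap('wrist','w3');s=bot.state();print(s['t'],s['ee_pos'],s['tool_rot'])
print(proj('w3',[[.481,-.257,.04]]))
```

```text
jar rim when tcp .5867,.2301: [0.58708294 0.23658111 0.298     ]
7.8 [ 0.48179837 -0.37455733  0.25024068] [-1.01651859e-04  7.06358927e-01  7.07853809e-01  2.04290917e-04]
[[274.48052649  64.31621082]]
```

View pics/w3.png

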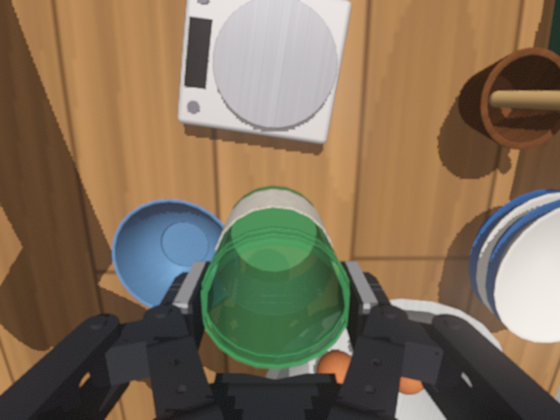

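The wrist view shows the plate spanning columns 212–338, with its near edge at row 131 (column 275). The jar's rim ellipse spans columns 201–350 and rows 228–368.

Run:
```python
from h import *
from scipy.optimize import least_squares
a=np.linspace(0,2*np.pi,181)
def box(c,r,z):
    p=proj('w3',np.c_[c[0]+r*np.cos(a),c[1]+r*np.sin(a),z+0*a]); return p[:,0].min(),p[:,0].max(),p[:,1].min(),p[:,1].max()
f=lambda q:np.array(box(q,.065,.04))[[0,1,3]]-[212,338,131]
r=least_squares(f,[.481,-.257],x_scale=.01,diff_step=1e-4);print('plate',r.x,r.fun)
f=lambda q:np.array(box(q,.03,q[2]))-[201,350,228,368]
r=least_squares(f,[.481,-.37,.3],x_scale=.01,diff_step=1e-4);print('rim',r.x,r.fun)
```

```text
plate [ 0.4815456  -0.25975911] [ 0.16562168 -0.16566668 -0.01517579]
rim [ 0.48211821 -0.3716339   0.2998522 ] [-2.59746031  2.59918611  2.76108529 -3.24576631]
```

Call:
play_rows --xyz '[[0.01, 0, 0], [0.03, 0, 0.0], [0.055, 0, 0.005], [0.08, 0, 0.015], [0.1, 0, 0.03], [0.11, 0, 0.05], [0.1125, 0, 0.07], [0.1125, 0, 0.09], [0.1125, 0, 0.11], [0.1125, 0, 0.13], [0.1125, 0, 0.145], [0.1125, 0, 0.155], [0.1125, 0, 0.16], [0.1125, 0, 0.163], [0.1125, 0, 0.164], [0.1125, 0, 0.164], [0.1125, 0, 0.164]]' --twist '[[0, 0, 0], [0, 0, 0], [0, 0, 0], [0, 0, 0], [0, 0, 0], [0, 0, 0], [0, 0, 0], [0, 0, 0], [0, 0, 0], [0, 0, 0], [0, 0, 0], [0, 0, 0], [0, 0, 0], [0, 0, 0], [0, 0, 0], [0, 0, 0], [0, 0, 0]]' --gripper '[150, 150, 150, 150, 150, 150, 150, 150, 150, 150, 150, 150, 150, 150, 150, 150, 150]'

```text
t: 9.5
ee_pos: [0.4817, -0.2634, 0.0866]
tool_rot: [0.001, 0.707, 0.707, 0.0]
wrist_force: [0.8, -1.1, -2.3]
gripper_width: 0.0573
grip_force: 64.4
```

Call:
play_rows --xyz '[[0, 0, 0.0008], [0, 0, 0.0015], [0, 0, 0.0022], [0, 0, 0.003]]' --twist '[[0, 0, 0], [0, 0, 0], [0, 0, 0], [0, 0, 0]]' --gripper '[150, 150, 150, 150]'

```text
t: 9.9
ee_pos: [0.4814, -0.2633, 0.083]
tool_rot: [-0.0, 0.707, 0.707, 0.0]
wrist_force: [0.4, -0.2, -1.5]
gripper_width: 0.0577
grip_force: 64.4
```

Call:
play_rows --xyz '[[0, 0.0, 0.0005], [0, 0, 0.001], [0, 0, 0.0015], [0, 0, 0.0015]]' --twist '[[0, 0, 0], [0, 0, 0], [0, 0, 0], [0, 0, 0]]' --gripper '[150, 150, 150, 150]'

```text
t: 10.3
ee_pos: [0.4814, -0.2632, 0.0815]
tool_rot: [-0.0, 0.707, 0.707, 0.0]
wrist_force: [0.7, -0.1, -1.4]
gripper_width: 0.0575
grip_force: 64.4
```

Call:
play_rows --xyz '[[0, 0.0, 0.0003], [0, 0, 0.0006], [0, 0, 0.001], [0, 0, 0.001]]' --twist '[[0, 0, 0], [0, 0, 0], [0, 0, 0], [0, 0, 0]]' --gripper '[150, 150, 150, 150]'

```text
t: 10.7
ee_pos: [0.4814, -0.2633, 0.081]
tool_rot: [0.0, 0.707, 0.707, 0.0]
wrist_force: [-1.3, 0.6, 2.2]
gripper_width: 0.0576
grip_force: 64.8
```

Contact is light, a change of about 4 N. Releasing, then rising straight up.

Call:
play_rows --xyz '[[0, 0, 0], [0, 0, 0], [0, 0, 0], [0, 0, 0], [0, 0, 0], [0, 0, 0], [0, 0, 0], [0, 0, 0], [0, 0, 0], [0, 0, 0], [0, 0, -0.01], [0, 0, -0.025], [0, 0, -0.045], [0, 0, -0.07], [0, 0, -0.1], [0, 0, -0.13], [0, 0, -0.155], [0, 0, -0.17], [0, 0, -0.18], [0, 0, -0.18]]' --twist '[[0, 0, 0], [0, 0, 0], [0, 0, 0], [0, 0, 0], [0, 0, 0], [0, 0, 0], [0, 0, 0], [0, 0, 0], [0, 0, 0], [0, 0, 0], [0, 0, 0], [0, 0, 0], [0, 0, 0], [0, 0, 0], [0, 0, 0], [0, 0, 0], [0, 0, 0], [0, 0, 0], [0, 0, 0], [0, 0, 0]]' --gripper '[100, 80, 60, 40, 20, 0, 0, 0, 0, 0, 0, 0, 0, 0, 0, 0, 0, 0, 0, 0]'

```text
t: 12.7
ee_pos: [0.4819, -0.2636, 0.2623]
tool_rot: [0.002, 0.707, 0.707, 0.0]
wrist_force: [-0.4, 0.0, 0.1]
gripper_width: 0.085
grip_force: 0.0
```

Run:
```python
from h import *
snap('wrist','w4');s=bot.state();print(s['t'],s['ee_pos'],s['tool_rot'],s['gripper_width'])
a=np.linspace(0,2*np.pi,181)
im=cv2.imread('pics/w4.png')
for r,z,c in[(.065,.04,(.4815,-.2597)),(.03,.13,(.4815,-.261))]:
    p=proj('w4',np.c_[c[0]+r*np.cos(a),c[1]+r*np.sin(a),z+0*a]);print(p.min(0),p.max(0))
cv2.imwrite('pics/v4.png',cv2.resize(im[60:360,140:420],None,fx=2,fy=2,interpolation=2))
```

```text
12.75 [ 0.48139843 -0.2632675   0.26097399] [3.63989824e-04 7.06910810e-01 7.07302588e-01 1.52954986e-04] 0.0851779211361365
[217.64904309 112.13461732] [330.29753497 223.53062192]
[240.63154414 157.11865915] [307.27319211 221.88409335]
```

View pics/v4.png

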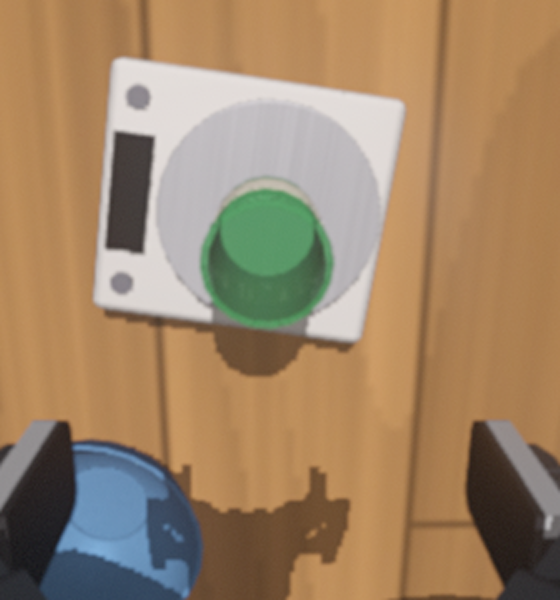

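The jar stands upright on the plate, within about 2 mm of centre. Its rim spans about (240.5–306.5, 154–224) in full-image pixels. Now to the funnel.

Call:
play_rows --xyz '[[0.015, -0.002, 0], [0.04, -0.005, 0], [0.075, -0.01, 0], [0.11, -0.014, 0], [0.145, -0.019, 0], [0.18, -0.023, 0], [0.215, -0.028, 0], [0.25, -0.032, 0], [0.285, -0.037, 0], [0.32, -0.041, 0], [0.355, -0.046, 0], [0.39, -0.051, 0], [0.425, -0.055, 0], [0.46, -0.06, 0], [0.495, -0.064, 0], [0.525, -0.068, 0.01], [0.545, -0.071, 0.02], [0.556, -0.072, 0.03], [0.556, -0.072, 0.03], [0.556, -0.072, 0.03]]' --twist '[[0, 0, 0], [0, 0, 0], [0, 0, 0], [0, 0, 0], [0, 0, 0], [0, 0, 0], [0, 0, 0], [0, 0, 0], [0, 0, 0], [0, 0, 0], [0, 0, 0], [0, 0, 0], [0, 0, 0], [0, 0, 0], [0, 0, 0], [0, 0, 0], [0, 0, 0], [0, 0, 0], [0, 0, 0], [0, 0, 0]]' --gripper '[0, 0, 0, 0, 0, 0, 0, 0, 0, 0, 0, 0, 0, 0, 0, 0, 0, 0, 0, 0]'

```text
t: 14.75
ee_pos: [0.4086, 0.292, 0.2301]
tool_rot: [0.0, 0.707, 0.707, -0.001]
wrist_force: [-0.2, 1.1, 0.8]
gripper_width: 0.0854
grip_force: 0.0
```

Run:
```python
from h import *
snap('wrist','w5');s=bot.state();print(s['t'],s['ee_pos'],s['tool_rot'])
a=np.linspace(0,2*np.pi,181);c=(.409,.291)
im=cv2.imread('pics/w5.png')
p=proj('w5',np.c_[c[0]+.031*np.cos(a),c[1]+.031*np.sin(a),.094+0*a]);print(p.min(0),p.max(0))
cv2.imwrite('pics/v5.png',cv2.resize(im[80:300,140:420],None,fx=2.5,fy=2.5,interpolation=2))
```

```text
14.8 [0.40904489 0.291934   0.23067667] [ 1.37732402e-04  7.07113812e-01  7.07099701e-01 -2.25005132e-04]
[241.52880223 159.43744051] [309.33847335 225.18141486]
```

View pics/v5.png

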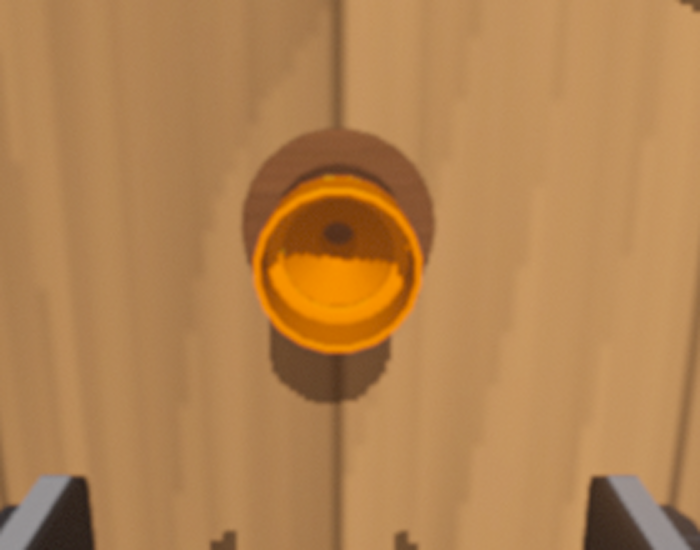

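The funnel rim spans about (241–309.6, 154–221.6), so the funnel is about 2 mm farther in +y than the tool. Descending with that correction.

Call:
play_rows --xyz '[[0.0015, 0, 0.02], [0.0015, 0, 0.045], [0.0015, 0, 0.07], [0.0015, 0, 0.095], [0.0015, 0, 0.12], [0.0015, 0, 0.14], [0.0015, 0, 0.155], [0.0015, 0, 0.165], [0.0015, 0, 0.17], [0.0015, 0, 0.17], [0.0015, 0, 0.17], [0.0015, 0, 0.17], [0.0015, 0, 0.17], [0.0015, 0, 0.17], [0.0015, 0, 0.17], [0.0015, 0, 0.17], [0.0015, 0, 0.17], [0.0015, 0, 0.17], [0.0015, 0, 0.17], [0.0015, 0, 0.17]]' --twist '[[0, 0, 0], [0, 0, 0], [0, 0, 0], [0, 0, 0], [0, 0, 0], [0, 0, 0], [0, 0, 0], [0, 0, 0], [0, 0, 0], [0, 0, 0], [0, 0, 0], [0, 0, 0], [0, 0, 0], [0, 0, 0], [0, 0, 0], [0, 0, 0], [0, 0, 0], [0, 0, 0], [0, 0, 0], [0, 0, 0]]' --gripper '[0, 0, 0, 0, 0, 0, 0, 0, 0, 0, 30, 40, 50, 60, 70, 80, 90, 110, 130, 150]'

```text
t: 16.8
ee_pos: [0.4091, 0.2943, 0.062]
tool_rot: [0.0, 0.707, 0.708, 0.0]
wrist_force: [-2.4, -1.6, 9.9]
gripper_width: 0.0587
grip_force: 61.8
```

Call:
play_rows --xyz '[[0, 0, 0], [0, 0, 0]]' --twist '[[0, 0, 0], [0, 0, 0]]' --gripper '[150, 150]'

```text
t: 17.0
ee_pos: [0.4091, 0.2944, 0.062]
tool_rot: [0.0, 0.707, 0.708, 0.0]
wrist_force: [-2.0, -1.6, 10.0]
gripper_width: 0.0586
grip_force: 61.8
```

Call:
play_rows --xyz '[[0, 0, -0.003], [0, 0, -0.01], [0, 0, -0.02], [0, 0, -0.035], [0, 0, -0.05], [0, 0, -0.07], [0, 0, -0.09], [0, 0, -0.11], [0, 0, -0.13], [0, 0, -0.15], [0, 0, -0.17], [0, 0, -0.19], [0, 0, -0.205], [0, 0, -0.215], [0, 0, -0.22], [0, 0, -0.22], [0, 0, -0.22]]' --twist '[[0, 0, 0], [0, 0, 0], [0, 0, 0], [0, 0, 0], [0, 0, 0], [0, 0, 0], [0, 0, 0], [0, 0, 0], [0, 0, 0], [0, 0, 0], [0, 0, 0], [0, 0, 0], [0, 0, 0], [0, 0, 0], [0, 0, 0], [0, 0, 0], [0, 0, 0]]' --gripper '[150, 150, 150, 150, 150, 150, 150, 150, 150, 150, 150, 150, 150, 150, 150, 150, 150]'

```text
t: 18.7
ee_pos: [0.4087, 0.294, 0.2799]
tool_rot: [-0.0, 0.707, 0.707, -0.001]
wrist_force: [0.1, 0.0, -0.2]
gripper_width: 0.0581
grip_force: 64.2
```

Run:
```python
from h import *
snap('wrist','w6');snap('side','s6');s=bot.state();print(s['t'],s['ee_pos'],s['tool_rot'],s['wrist_force'],s['gripper_width'])
e=s['ee_pos'];a=np.linspace(0,2*np.pi,181)
p=proj('w6',np.c_[e[0]+.031*np.cos(a),e[1]+.031*np.sin(a),e[2]+.032+0*a]);print(p.min(0),p.max(0))
q=proj('s6',[[e[0],e[1],e[2]+.032],[e[0],e[1],e[2]-.05]]);print(q)
u,v=q.mean(0).astype(int);print(u-40,v-45)
A=cv2.resize(cv2.imread('pics/s6.png')[v-45:v+60,u-40:u+40],(400,525),interpolation=2)
B=cv2.resize(cv2.imread('pics/w6.png')[200:400,195:355],(400,500),interpolation=2)
cv2.imwrite('pics/v6.png',np.hstack([A[:500],B]))
```

```text
18.8 [0.40871426 0.29394457 0.27974897] [-1.80643647e-04  7.06890656e-01  7.07322292e-01 -8.61918881e-04] [ 0.42736768  0.42863539 -0.63538936] 0.058248938121311995
[204.20325801 219.9380516 ] [344.62054575 344.18326046]
[[299.23220568 232.88754866]
 [298.37753801 254.6460291 ]]
258 198
```

View pics/v6.png

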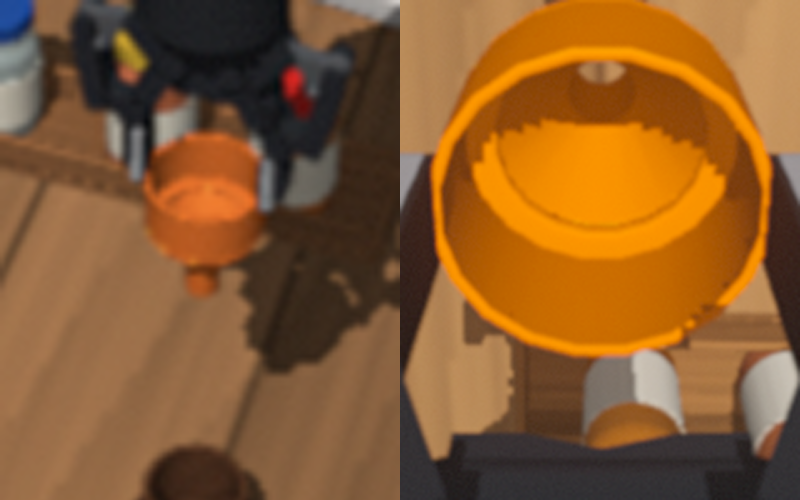

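The funnel is held upright: its spout is at about (298,255) in the side view, against (298.4,254.6) predicted, and its rim is centred near (275.8,280) in the wrist view. Carrying it over.

Call:
play_rows --xyz '[[-0.01, 0.001, 0], [-0.03, 0.004, 0], [-0.06, 0.008, 0], [-0.095, 0.012, 0], [-0.13, 0.017, 0], [-0.165, 0.021, 0], [-0.2, 0.026, 0], [-0.235, 0.031, 0], [-0.27, 0.035, 0], [-0.305, 0.04, 0], [-0.34, 0.044, 0], [-0.375, 0.049, 0], [-0.41, 0.053, 0], [-0.445, 0.058, 0], [-0.48, 0.062, 0], [-0.51, 0.066, 0], [-0.532, 0.069, 0], [-0.547, 0.071, 0], [-0.554, 0.072, 0], [-0.5555, 0.0725, 0]]' --twist '[[0, 0, 0], [0, 0, 0], [0, 0, 0], [0, 0, 0], [0, 0, 0], [0, 0, 0], [0, 0, 0], [0, 0, 0], [0, 0, 0], [0, 0, 0], [0, 0, 0], [0, 0, 0], [0, 0, 0], [0, 0, 0], [0, 0, 0], [0, 0, 0], [0, 0, 0], [0, 0, 0], [0, 0, 0], [0, 0, 0]]' --gripper '[150, 150, 150, 150, 150, 150, 150, 150, 150, 150, 150, 150, 150, 150, 150, 150, 150, 150, 150, 150]'

```text
t: 20.8
ee_pos: [0.4817, -0.2615, 0.2804]
tool_rot: [-0.0, 0.707, 0.707, 0.0]
wrist_force: [-0.1, 0.6, -1.2]
gripper_width: 0.0586
grip_force: 64.2
```

Call:
play_rows --xyz '[[0, 0, 0.005], [0, 0, 0.015], [0, 0, 0.03], [0, 0, 0.045], [0, 0, 0.055], [0, 0, 0.065], [0, 0, 0.07], [0, 0, 0.07], [0, 0, 0.07]]' --twist '[[0, 0, 0], [0, 0, 0], [0, 0, 0], [0, 0, 0], [0, 0, 0], [0, 0, 0], [0, 0, 0], [0, 0, 0], [0, 0, 0]]' --gripper '[150, 150, 150, 150, 150, 150, 150, 150, 150]'

```text
t: 21.7
ee_pos: [0.4822, -0.2613, 0.211]
tool_rot: [0.0, 0.707, 0.707, 0.0]
wrist_force: [0.8, -0.6, -1.5]
gripper_width: 0.0583
grip_force: 64.2
```

Run:
```python
from h import *
s=bot.state();print(s['t'],s['ee_pos'],s['tool_rot'],s['wrist_force'],s['gripper_width'])
```

```text
21.7 [ 0.48217485 -0.26134996  0.21095875] [3.76151145e-04 7.06882550e-01 7.07330821e-01 1.68300644e-04] [ 0.75553927 -0.58335625 -1.49723448] 0.05832771789286869
```

Now down about 20 mm more, shifting x by −1 mm, then a side-view check.

Call:
play_rows --xyz '[[0, -0.001, 0.005], [0, -0.001, 0.01], [0, -0.001, 0.015], [0, -0.001, 0.018], [0, -0.001, 0.02], [0, -0.001, 0.02], [0, -0.001, 0.02], [0, -0.001, 0.02]]' --twist '[[0, 0, 0], [0, 0, 0], [0, 0, 0], [0, 0, 0], [0, 0, 0], [0, 0, 0], [0, 0, 0], [0, 0, 0]]' --gripper '[150, 150, 150, 150, 150, 150, 150, 150]'

```text
t: 22.5
ee_pos: [0.4811, -0.2613, 0.1908]
tool_rot: [0.0, 0.707, 0.707, 0.0]
wrist_force: [0.1, -0.5, -0.6]
gripper_width: 0.0584
grip_force: 64.2
```

Run:
```python
from h import *
snap('side','s7');snap('wrist','w7');s=bot.state();print(s['t'],s['ee_pos'],s['tool_rot'],s['wrist_force'],s['gripper_width'])
print(proj('s7',[[.4813,-.2607,.13],[.4813,-.2607,.14],[.4513,-.2607,.13],[.5113,-.2607,.13]]))
u,v=(proj('s7',[[.4813,-.2607,.14]])[0]).astype(int);print(u-40,v-35)
A=cv2.resize(cv2.imread('pics/s7.png')[v-35:v+40,u-40:u+40],(640,600),interpolation=2)
cv2.imwrite('pics/v7.png',A)
```

```text
22.6 [ 0.48101102 -0.2613043   0.19076518] [1.80447017e-04 7.06902430e-01 7.07311044e-01 9.24192811e-05] [-0.8529518   0.42377623 -0.09566992] 0.058496037502683326
[[323.04479102 154.25424708]
 [323.21540262 151.95651804]
 [331.47390597 155.91462133]
 [314.67947475 152.60444179]]
283 116
```

View pics/v7.png

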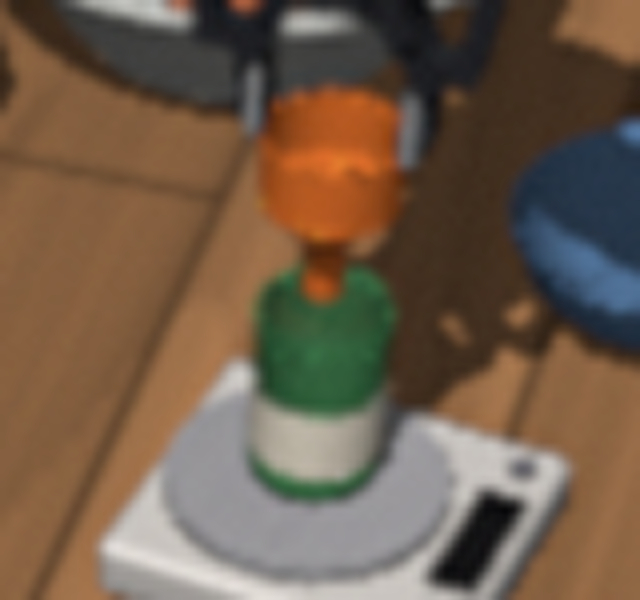

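The side view shows the spout tip at about (323,152) over a rim centre of about (323.3,154.5). The predicted points for a centred spout 1 cm above the rim are (323.2,152.0) and (323.0,154.3). Handing in.

```bash
python3 -c "
from station import bot
print(bot.sign_off())"
```

```text
the job is handed in; nothing more can be done
None
```

The empty jar stands upright within about 2 mm of the plate's centre, and the arm is still holding the funnel upright, its spout centred about 1 cm above the jar's mouth; I handed the job in at about 22.6 s, and it returned no verdict.

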